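Crack open the stuck brush keeper and hold it ajar

TASK

Swing the brush keeper's carrying handle over to the back and press it home into its spring clips, out of the way of the lid. Then take the lid by its black pull, lift until the sticky gasket lets go, and finish still holding the lid ajar and still by its pull, with its front edge about 25 mm up, to air the box. Do not let the lid fly wide open, keep the box standing where it is, and leave the other things on the bench alone.

Things in the scene. Friction and masses are not known exactly. Their poses are not given: they have to be found in the camera images.
- keeper: brush keeper: blue steel box standing loose on the bench, about 4 kg, 180 (its x, front to back) x 240 (its y) x 108 mm high under a light grey hinged lid. Origin: centre of its underside; x points from its front (lid pull side) to its back (hinge and clip side), z up. The lid's flat top is 114 mm above the bench, x -95 to +95, y -125 to +125 mm
- lid_angle (a joint): lid opening in rad: 0 shut, grows as the front edge rises (hinge along the keeper's y at its back top edge; 19 mm at the front edge per 0.1 rad). The gasket is stuck: about 15 N upward at the pull (more with a heavy lid) drags it free, and its resistance is gone by 8 mm of gap; from there 2 to 4 N carries the lid, and it drops back onto its gasket if let go
- lid: the light grey steel lid, 190 x 250 x 6 mm with a 14 mm skirt, 0.45 kg; origin on the hinge line, in the middle; axes as the keeper's when shut (the lid reaches from x = 0 to -191 mm)
- lid_pull (a point): middle of the pull's bar: a black round bar 12 mm thick, 110 mm long along the keeper's y, on two posts at its ends, its axis 30 mm above the lid's top and (shut) 68 mm in front of the keeper's centre, 144 mm above the bench; 24 mm free under the bar
- lid_edge (a point): middle of the lid's front edge, 190 mm from the hinge; 108 mm above the bench when shut
- lid_hinge (a point): middle of the lid's hinge line: 96 mm behind the keeper's centre, 108 mm above the bench; its axes are those of the keeper
- bail_angle (a joint): angle of the carrying handle (bail), rad: 0 = level to the back, home in its two spring clips; pi/2 = upright; larger = leaning forward over the lid and its pull, as it starts. Turns about the keeper's y through point bail_pivot and stays where left (2 to 5 N at the grip moves it). From 0.08 rad the clips resist, about 9 N at the grip, and snap over the bar below 0.03
- bail_grip (a point): middle of the bail's red grip: 20 mm thick, 100 mm long along the keeper's y, in the middle of a 10 mm steel cross bar 280 mm long, 130 mm from the pivot. At home it lies 130 mm behind the keeper's centre, 62 mm above the bench, with 29 mm between the grip and the box's back wall
- bail_pivot (a point): middle of the bail's pivot axis: above the keeper's centre, 62 mm above the bench; its axes are those of the keeper. The bail's flat arms run beside the box at y = +-138 mm
- white_bottle: white plastic bottle, 68 mm across, 145 mm high; origin under its centre; leave alone
- dark_jar: dark jar with black cap, 64 mm across, 100 mm high; origin under its centre; leave alone
- red_bottle: small red bottle, 44 mm across, 130 mm high; origin under its centre; leave alone
- tape: roll of yellow masking tape lying flat, 100 mm across, 25 mm high; origin under its centre; leave alone
- paint_tin: paint tin with teal band, 100 mm across, 110 mm high; origin under its centre; leave alone
- filling_knife: filling knife with a wooden handle lying flat, 200 mm long; leave alone

How it is judged:
On the way, in this order (a step that is already met when the one before it is completed fails the run):
1. the carrying handle is home in its clips at the back (within 0.03 rad) while the lid is still shut (value of joint bail_angle below 0.03 rad and value of joint lid_angle below 0.02 rad), for 0.3 s.
2. the gasket has let go: the lid, in the fingers, is open by more than 0.05 rad with the handle still in its clips (value of joint lid_angle above 0.05 rad and value of joint bail_angle below 0.03 rad and contact force between the fingers and lid above 0.5 N), for 0.1 s.
At the end, for the whole second after the job is handed in: the handle is home in its clips (within 0.03 rad); the lid is held still by the fingers at its pull, open by 0.08 to 0.21 rad (front edge 15 to 40 mm up); the box stands flat within 30 mm of where it was (value of joint bail_angle below 0.03 rad and value of joint lid_angle between 0.08 and 0.21 rad and velocity of joint lid_angle between -0.05 and 0.05 rad/s and contact force between the fingers and lid above 0.8 N and distance between the grasp point and lid_pull below 0.05 m and angle between keeper's own z axis and vertical below 0.03 rad and distance of keeper from where it was at the start of the episode below 0.03 m); the arm keeps its last pose, push and grip.
It fails at once if the lid flies open (more than 0.40 rad, front edge 74 mm up) (value of joint lid_angle above 0.4 rad).
It fails at once if the box is dragged (more than 40 mm) or tipped (more than 0.15 rad) (distance of keeper from where it was at the start of the episode above 0.04 m or angle between keeper's own z axis and vertical above 0.15 rad).
It fails at once if a bystander is shoved by more than 30 mm (distance of any of white_bottle, dark_jar, red_bottle, tape, paint_tin, filling_knife from where it was at the start of the episode above 0.03 m).
It also fails if it takes over 64 s, if anything falls off the work surface, if the arm or the gripper's body presses on something with over 40 N, if the wrist force passes 120 N, or if a joint passes its speed limit or range.

ROBOT

A 6-joint arm with a two-finger parallel gripper is mounted at the origin on the work surface. World frame = base frame: x ahead of the robot, y to its left, z up, the work surface at z = 0. Lengths are in m, angles in rad, forces in N, time in s.
With the tool pointing down it reaches from about 0.275 to 0.875 m from the base axis. Payload 12.5 kg.
Tool frame: the origin (TCP) lies midway between the tips of the shut fingers; the grasp point (between the pads) lies bot.pinch_z behind it (bot.pinch_z is the distance from the TCP to the grasp point, in m); z points along the fingers, y is the line along which they close (so a half turn about z gives the same grasp; the last joint's range is limited). The gripper opens to 85 mm and grips with 20 to 120 N. Pads are 22 mm wide; open, the fingers measure 114 mm over their backs; the gripper's body (76 mm by 85 mm) begins 54 mm behind the grasp point. The pads swing forward as they close: fully open they stand 13 mm farther back than shut.
Start: joints at [-1.417, 0.351, 1.652, -0, 1.139, -0.085], TCP at [0.13, -0.534, 0.196] pointing down, gripper open.
Joint ranges: [-2.75, 2.75], [-0.79, 2.1], [0.01, 2.65], [-1.57, 4.71], [0.07, 3.14], [-2.87, 2.87]. Speed limits (rad/s): [2.22, 2.22, 2.79, 3.14, 3.14, 3.14].

INTERFACE

Orientations are given as a unit quaternion [x, y, z, w].
In Python, from plant import bot gives the robot as it stands. The module is installed in compiled form; this text tells all that it offers. Calls block until the motion is done:
- bot.move_to(position, orientation): joint-space move of the TCP to a pose.
- bot.line_to(position, vel=0.15, frame=None, f_stop=None): straight line of the TCP; frame=None keeps the orientation; vel is the mean speed in m/s. With f_stop (N) it stops when the force on the tool has changed by that much, and returns True; else False.
- bot.move_joints(angles): joint-space move.
- bot.command_gripper(opening, f_grip=None): opening from 0.0 (shut) to 1.0 (fully open); f_grip is the grip in N (None keeps the last); returns when the fingers have stopped.
- bot.wait(seconds).
- bot.inverse_kinematics(position, orientation): joint angles nearest the present ones, or None.
- bot.snapshot(name): name is "scene" or "top" or "wrist"; returns (picture, depth): 480x640x3 uint8, red, green, blue; 480x640 float32, m along the optical axis (not along the pixel's ray), 0 where there is no reading.
- bot.camera_model(name): a dict with "vertical_fov" (degrees; the focal length in pixels is half the picture's height over the tangent of half this angle, whatever the lens; pixels are square), "cx", "cy" (the principal point, pixels), "origin" and "rotation" of the camera in the world; the wrist camera has in their place "mount" (4x4, takes a point from camera to tool coordinates, whose origin is the TCP and whose axes are the flange's). Camera axes: x right, y up, looking along -z (the intrinsics and any distortion apply to the point x, -y, -z); pixel columns grow to the right and rows downward; lengths in m; the calibration is good to about 2 mm. A picture is of the moment at which its call begins: read the wrist's pose just before it. camera_model takes no time and is no camera call.
A pose or a line that the arm cannot do raises bot.MotionError and nothing moves.
- bot.finish_job(): hands the job in; it is judged then, once.
Readings, each from a call of its own:
- bot.current_time_s(): time.
- bot.current_joint_pos(): joint angles.
- bot.current_joint_vel(): joint speeds.
- bot.current_joint_torque(): joint torques, N m.
- bot.current_position(): TCP position.
- bot.current_orientation(): TCP orientation.
- bot.current_force(): force on the tool from outside, world axes, zero at the start.
- bot.current_wrist_torque(): the same for the moment, N m.
- bot.current_grip_width(): opening from 0.0 (shut) to 1.0 (fully open).
- bot.current_gripper_force(): force on a finger pad.
Only numpy, scipy, OpenCV 4.12 (cv2) and the standard library are available. Lean on these libraries where they do the work, as an engineer would, in place of code of your own. Each camera call takes 0.05 s, during which the arm holds its last target. There are 200 camera calls.

## Working session

There is one attempt and no reset: what is moved stays moved. The work goes in short steps, each a Python script; the robot and the scene stay as the last script left them, time stands still between calls to the robot, and variables do not carry over. Pictures are saved under pics/ and viewed, at most 10 in all, crops included, and the job is handed in when it is done.

```bash
mkdir -p pics; python3 - <<'E'
from plant import bot
import cv2,numpy as np
for n in("scene","top"):
    p,d=bot.snapshot(n); cv2.imwrite(f"pics/{n}0.png",p[:,:,::-1]); np.save(f"{n}_d.npy",d)
    m=bot.camera_model(n); print(n,m)
print(bot.camera_model("wrist"),bot.pinch_z,bot.current_orientation(),bot.current_time_s())
E
```

```text
scene {'vertical_fov': 53.579717133528476, 'cx': 323.4897600150655, 'cy': 233.43610851015995, 'origin': array([0.87233133, 0.51307972, 0.99956473]), 'rotation': array([0.09616379, 0.28766883, 0.91119917, 0.27877455])}
top {'vertical_fov': 45.49588437845305, 'cx': 311.105997860862, 'cy': 245.79461265221275, 'origin': array([ 0.32290974, -0.01132681,  1.64992324]), 'rotation': array([ 0.04739235, -0.04939242, -0.7053241 ,  0.70557229])}
{'vertical_fov': 59.890547926782176, 'cx': 320.52713369252467, 'cy': 238.38808429936026, 'mount': array([[-3.91740040e-04,  9.57100339e-01,  2.89756429e-01,
         7.28753772e-02],
       [ 9.99999891e-01,  3.01143654e-04,  3.57249378e-04,
         6.47695938e-05],
       [ 2.54665191e-04,  2.89756538e-01, -9.57100352e-01,
        -1.78592317e-01],
       [ 0.00000000e+00,  0.00000000e+00,  0.00000000e+00,
         1.00000000e+00]])} 0.0187 [ 9.92882457e-01  1.19097260e-01 -2.38229665e-05 -5.18226796e-04] 0.1
```

View pics/scene0.png

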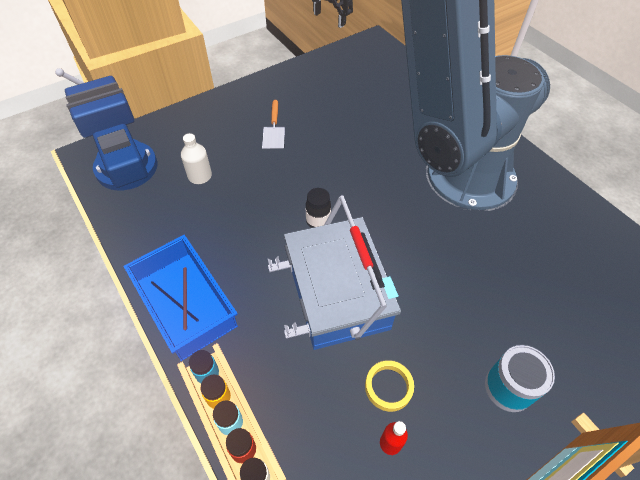

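View pics/top0.png

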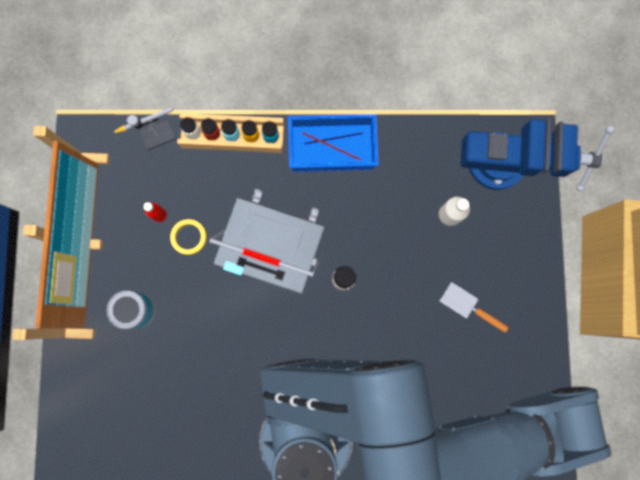

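Scene: the keeper is centred near (270,245) in the top view, with the pull (260,268) toward the robot, the bail leaning over it (red grip 262,257) and the clips at the back (257,196),(314,214). The dark jar is at its right (344,278) and the tape at its left (188,236). Next I measure the keeper from depth.

```bash
cat > h.py <<'E'
from plant import bot
import numpy as np, cv2
from scipy.spatial.transform import Rotation as R
def cloud(n,d):
    m=bot.camera_model(n); f=240/np.tan(np.radians(m["vertical_fov"]/2))
    v,u=np.mgrid[0:480,0:640]
    P=np.stack([(u-m["cx"])/f*d,-(v-m["cy"])/f*d,-d],-1)
    if n=="wrist":
        M=m["mount"]; T=R.from_quat(bot.current_orientation())
        return T.apply((P.reshape(-1,3)@M[:3,:3].T+M[:3,3])).reshape(P.shape)+bot.current_position()
    r=np.array(m["rotation"]); r=R.from_quat(r)
    return r.apply(P.reshape(-1,3)).reshape(P.shape)+m["origin"]
E
python3 - <<'E'
from h import *
for n in("top","scene"):
    d=np.load(f"{n}_d.npy"); W=cloud(n,d); img=cv2.imread(f"pics/{n}0.png").astype(int)
    x,y,z=W[...,0],W[...,1],W[...,2]
    near=(d>0)&(x>.25)&(x<.95)&(abs(y)<.45)
    print(n,"table z",np.median(z[near&(abs(z)<.02)]))
    m=near&(abs(z-.114)<.008)
    k,l,s,c=cv2.connectedComponentsWithStats(m.astype(np.uint8)); i=1+np.argmax(s[1:,4]); m=l==i
    print("lid z",np.median(z[m]),s[i],cv2.minAreaRect(W[m][:,:2].astype(np.float32)*1000))
    b,g,r=img[...,0],img[...,1],img[...,2]
    red=near&(r>130)&(g<60)&(b<60)&(z>.14)
    print("red",red.sum(),W[red].mean(0),W[red].min(0),W[red].max(0))
    if n=="scene":
        for u,v in((318,197),(196,165),(390,385)): print(u,v,W[v,u])
E
```

```text
top table z 0.0013240747283255194
lid z 0.11579989608385688 [ 222  198  102   73 4019] ((571.0586547851562, 87.61385345458984), (252.14541625976562, 133.949462890625), 71.25340270996094)
red 175 [0.4949914  0.11258532 0.19424159] [0.47632622 0.06893431 0.18561894] [0.51319517 0.15662315 0.20265337]
scene table z -0.0004762749422688728
lid z 0.11420406768094948 [ 284  220   97  115 7146] ((553.791748046875, 93.45254516601562), (253.12969970703125, 159.58087158203125), 71.38631439208984)
red 317 [0.49242391 0.11148487 0.19175669] [0.4706746  0.06636681 0.18318987] [0.51235003 0.16101502 0.19613124]
318 197 [ 0.45089858 -0.10504228  0.09797653]
196 165 [ 0.64769311 -0.38859344  0.07623346]
390 385 [5.65191945e-01 3.37652884e-01 5.24890000e-04]
```

```bash
python3 - <<'E'
from h import *
for n in("top","scene"):
    d=np.load(f"{n}_d.npy"); W=cloud(n,d)
    z=W[...,2]; near=(d>0)&(np.hypot(W[...,0]-.55,W[...,1]-.09)<.2)
    m=near&(abs(z-.115)<.008)
    rect=cv2.minAreaRect(W[m][:,:2].astype(np.float32)*1000); print(n,rect,m.sum())
    a=np.radians(-18.7); ex=np.array([np.cos(a),np.sin(a)]); ey=np.array([-ex[1],ex[0]])
    q=W[m][:,:2]; 
    print([np.percentile(q@e,[0,.5,2,98,99.5,100]).round(4) for e in(ex,ey)])
    # centre from mid percentiles
    cx,cy=[(np.percentile(q@e,.5)+np.percentile(q@e,99.5))/2 for e in(ex,ey)]
    print("centre",cx*ex+cy*ey)
    c=cx*ex+cy*ey
    h=near&(z>.13); H=W[h]; L=np.c_[(H[:,:2]-c)@ex,(H[:,:2]-c)@ey,H[:,2]]
    g=L[(L[:,2]>.175)&(abs(L[:,1])<.11)]; print("bail top pts",g.mean(0),g.min(0),g.max(0))
    g=L[(L[:,2]<.155)&(abs(L[:,1])<.05)&(L[:,2]>.14)]; print("pull",len(g),g.mean(0),g.min(0),g.max(0))
E
python3 - <<'E'
import cv2
a=cv2.imread('pics/scene0.png')[170:370,250:420]
cv2.imwrite('pics/c.png',cv2.resize(a,None,fx=3,fy=3,interpolation=cv2.INTER_CUBIC))
E
```

```text
top ((538.2359619140625, 96.46808624267578), (276.357421875, 201.64015197753906), 71.32369995117188) 5624
[array([0.378 , 0.3823, 0.3855, 0.5722, 0.5765, 0.5797]), array([0.1258, 0.1413, 0.1448, 0.3863, 0.3904, 0.4021])]
centre [0.53931725 0.09814696]
bail top pts [-0.04537356 -0.00034808  0.19120254] [-0.0547977  -0.10930668  0.17922481] [-0.03559158  0.1098511   0.20265337]
pull 160 [-0.06876786  0.00064858  0.14931125] [-0.07443911 -0.04965507  0.140059  ] [-0.06275743  0.04931934  0.15498264]
scene ((534.657470703125, 99.49880981445312), (283.8431396484375, 201.914794921875), 72.33777618408203) 8075
[array([0.3721, 0.3771, 0.3815, 0.568 , 0.5724, 0.5745]), array([0.1234, 0.1412, 0.1464, 0.3896, 0.3919, 0.4073])]
centre [0.5351613  0.10026841]
bail top pts [-0.04359379  0.0070843   0.18944599] [-0.05559962 -0.10987824  0.17741495] [-0.03467918  0.10957779  0.19613124]
pull 161 [-0.06922299  0.00629573  0.14823698] [-0.07469317 -0.04983612  0.14106702] [-0.06318372  0.04954302  0.15398509]
```

View pics/c.png

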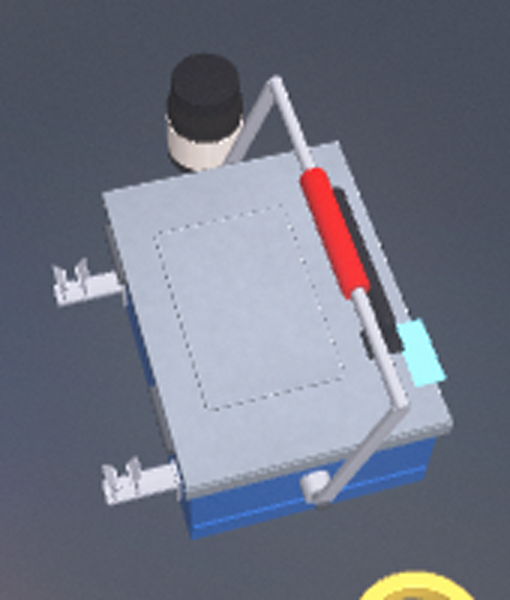

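The crop shows the bail leaning over the pull, with nothing between the grip and the clips. Keeper centre ≈ (0.5375, 0.099), yaw ≈ −18.7°. Next step: push the bail over with shut fingers, then press it down along its arc.

```bash
cat >> h.py <<'E'
C=np.array([.5375,.099,0]); K=R.from_euler('z',-18.7,degrees=True)
w=lambda x,z,y=0.: C+K.apply([x,y,z])
def quat(s=1,phi=0.):  # tool z down, tool y = s*keeper x, tilted with the lid by phi
    return (K*R.from_euler('y',phi)*R.from_matrix(np.array([[0,s,0],[s,0,0],[0,0,-1.]]))).as_quat()
E
python3 - <<'E'
from h import *
for s in(1,-1):
    for p in(w(-.085,.3),w(.13,.066),w(-.068,.125)): print(s,bot.inverse_kinematics(p,quat(s)))
E
```

```text
1 [ 1.71309895e-01  1.14885531e-01  1.69323626e+00 -4.44089210e-16
  1.33347086e+00  4.97686465e-01]
1 [ 1.63677036e-02  6.94739018e-01  1.43524853e+00 -4.44089210e-16
  1.01160511e+00  3.42744274e-01]
1 [ 1.54625192e-01  3.32602265e-01  1.87787744e+00 -4.44089210e-16
  9.31112945e-01  4.81001762e-01]
-1 [ 1.71309895e-01  1.14885531e-01  1.69323626e+00 -4.44089210e-16
  1.33347086e+00 -2.64390619e+00]
-1 [ 1.63677036e-02  6.94739018e-01  1.43524853e+00 -4.44089210e-16
  1.01160511e+00 -2.79884838e+00]
-1 [ 1.54625192e-01  3.32602265e-01  1.87787744e+00 -4.44089210e-16
  9.31112945e-01 -2.66059089e+00]
```

```bash
python3 - <<'E'
from h import *
q=quat(1)
p=bot.current_position(); p[2]=.32; bot.line_to(p,.2)
bot.command_gripper(0.,30)
bot.move_to(w(-.09,.30),q)
bot.line_to(w(-.09,.168),.12)
F=lambda s:print(s,bot.current_position().round(4),bot.current_force().round(1),round(bot.current_time_s(),1))
F("down")
for x,z in((-.05,.168),(-.015,.168),(.02,.16),(.06,.145)):
    r=bot.line_to(w(x,z),.08,f_stop=25); F((x,z,r))
    if r: break
else:
    bot.line_to(w(.052,.147),.1); bot.line_to(w(.052,.24),.15)
p,d=bot.snapshot("scene"); cv2.imwrite("pics/s1.png",cv2.resize(p[150:390,200:520,::-1],None,fx=2,fy=2)); F("end")
E
```

```text
down [0.4526 0.1279 0.1686] [-0.2  0.6 -0.5] 5.5
(-0.05, 0.168, False) [0.49   0.115  0.1678] [0.1 0.5 0.3] 6.1
(-0.015, 0.168, False) [0.523  0.1038 0.1678] [-0.4  0.2 -0.1] 6.7
(0.02, 0.16, False) [0.5563 0.0925 0.1597] [-0.3  0.3 -0.8] 7.3
(0.06, 0.145, False) [0.5942 0.0797 0.1448] [1.1 0.5 0.3] 8.0
end [0.5862 0.0823 0.2387] [-0.6 -0.9  0.4] 9.1
```

View pics/s1.png

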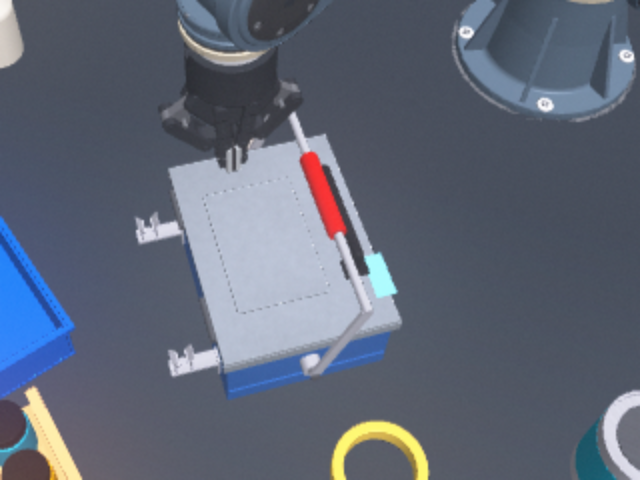

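The bail has not moved at all and no contact was felt; the fingertips appear at full-image pixel (317,230). Checking the camera mapping against the known TCP.

```bash
python3 - <<'E'
from h import *
for n in("scene","top"):
    m=bot.camera_model(n); f=240/np.tan(np.radians(m["vertical_fov"]/2))
    r=R.from_quat(m["rotation"]); print(r.as_matrix().round(3))
    for P in(bot.current_position(),w(.052,.24),w(-.045,.184),np.zeros(3)):
        c=r.inv().apply(P-m["origin"]); print(n,P.round(3),(m["cx"]+f*c[0]/-c[2]).round(1),(m["cy"]-f*c[1]/-c[2]).round(1))
    p,d=bot.snapshot(n); W=cloud(n,d)
    cv2.imwrite(f"pics/{n}2.png",p[:,:,::-1])
    if n=="scene":
        for u,v in((317,228),(317,224),(316,220),(361,247)): print(u,v,W[v,u].round(3))
print(bot.current_position(),bot.current_joint_pos(),bot.current_grip_width())
E
```

```text
[[-0.826 -0.453  0.336]
 [ 0.563 -0.679  0.471]
 [ 0.015  0.578  0.816]]
scene [0.586 0.082 0.239] 314.4 242.5
scene [0.587 0.082 0.24 ] 314.1 242.3
scene [0.495 0.113 0.184] 359.6 247.5
scene [0. 0. 0.] 470.2 175.1
317 228 [0.587 0.093 0.299]
317 224 [0.588 0.094 0.313]
316 220 [0.584 0.084 0.312]
361 247 [0.497 0.119 0.195]
[[ 0.     0.991 -0.137]
 [-1.     0.001  0.003]
 [ 0.003  0.137  0.991]]
top [0.586 0.082 0.239] 272.1 218.6
top [0.587 0.082 0.24 ] 272.1 218.3
top [0.495 0.113 0.184] 261.1 257.3
top [0. 0. 0.] 305.3 442.0
[0.58633073 0.08229763 0.23884382] [6.08308742e-02 3.90301790e-01 1.48529481e+00 1.36758358e-06
 1.26785653e+00 3.87224400e-01] 0.0009501017495127672
```

View pics/top2.png

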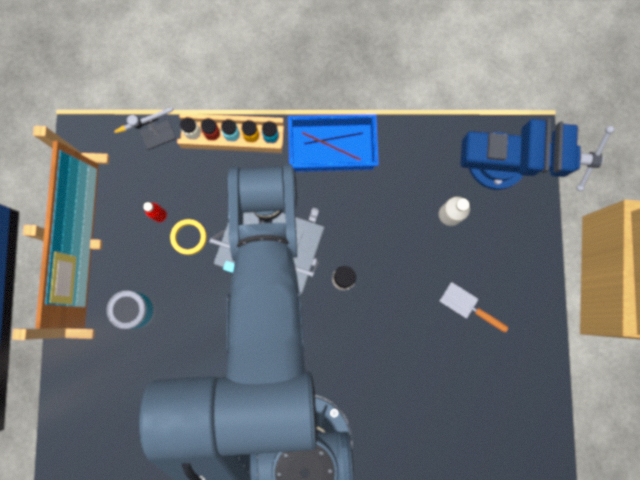

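```bash
python3 - <<'E'
from h import *
p,d=bot.snapshot("scene"); W=cloud("scene",d)
a=p[190:265,270:380,::-1]; cv2.imwrite("pics/f.png",cv2.resize(a,None,fx=6,fy=6,interpolation=cv2.INTER_NEAREST))
for v in range(216,252,2): print(v,[tuple(W[v,u].round(3)) for u in (312,317)])
p,d=bot.snapshot("wrist"); cv2.imwrite("pics/w.png",p[:,:,::-1]); W=cloud("wrist",d)
print(W[::60,320].round(3))
E
```

```text
216 [(np.float64(0.6), np.float64(0.096), np.float64(0.348)), (np.float64(0.583), np.float64(0.086), np.float64(0.324))]
218 [(np.float64(0.872), np.float64(0.513), np.float64(1.0)), (np.float64(0.584), np.float64(0.087), np.float64(0.32))]
220 [(np.float64(0.596), np.float64(0.09), np.float64(0.327)), (np.float64(0.584), np.float64(0.087), np.float64(0.315))]
222 [(np.float64(0.597), np.float64(0.092), np.float64(0.324)), (np.float64(0.585), np.float64(0.089), np.float64(0.312))]
224 [(np.float64(0.597), np.float64(0.091), np.float64(0.316)), (np.float64(0.586), np.float64(0.091), np.float64(0.308))]
226 [(np.float64(0.594), np.float64(0.086), np.float64(0.302)), (np.float64(0.588), np.float64(0.093), np.float64(0.306))]
228 [(np.float64(0.594), np.float64(0.086), np.float64(0.297)), (np.float64(0.587), np.float64(0.093), np.float64(0.299))]
230 [(np.float64(0.594), np.float64(0.086), np.float64(0.29)), (np.float64(0.588), np.float64(0.093), np.float64(0.294))]
232 [(np.float64(0.593), np.float64(0.085), np.float64(0.283)), (np.float64(0.588), np.float64(0.093), np.float64(0.288))]

[... 596 characters left out ...]
float64(0.113))]
244 [(np.float64(0.547), np.float64(0.013), np.float64(0.116)), (np.float64(0.536), np.float64(0.017), np.float64(0.112))]
246 [(np.float64(0.55), np.float64(0.018), np.float64(0.117)), (np.float64(0.541), np.float64(0.024), np.float64(0.117))]
248 [(np.float64(0.553), np.float64(0.023), np.float64(0.117)), (np.float64(0.543), np.float64(0.028), np.float64(0.115))]
250 [(np.float64(0.555), np.float64(0.025), np.float64(0.114)), (np.float64(0.547), np.float64(0.033), np.float64(0.117))]
[[ 0.639  0.243  0.   ]
 [ 0.62   0.184  0.115]
 [ 0.607  0.147  0.118]
 [ 0.594  0.108  0.117]
 [ 0.579  0.065  0.118]
 [ 0.589  0.093  0.286]
 [ 0.587  0.088  0.313]
 [ 0.495 -0.184  0.001]]
```

View pics/f.png

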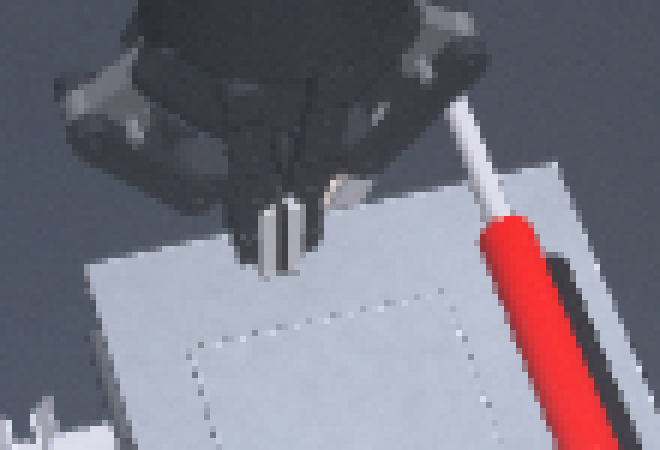

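View pics/w.png

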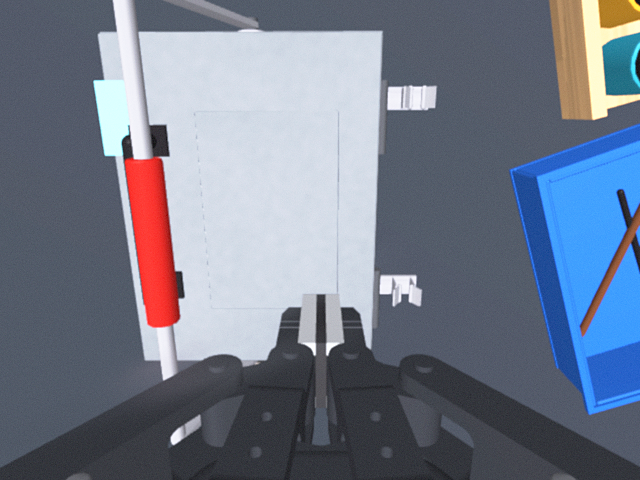

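Both cameras put the shut fingertips at z≈0.28 (tip at pixel (317,235)), about 40 mm above the reported TCP (0.239), so the first pass went over the bail. I'll verify this with a gentle touch on the lid (known height 0.114).

```bash
python3 - <<'E'
from h import *
bot.line_to(w(.052,.14),.12,f_stop=5); print(bot.current_position())
r=bot.line_to(w(.052,.065),.03,f_stop=4); print(r,bot.current_position(),bot.current_force(),bot.current_time_s())
p=bot.current_position(); p[2]+=.01; bot.line_to(p,.05); print(bot.current_position(), bot.current_force())
E
```

```text
[0.58721848 0.08237221 0.14077292]
True [0.58673151 0.08233427 0.07864048] [-0.67542683  0.21385981  5.57546072] 12.075
[0.58694861 0.08234775 0.08898331] [0.08609826 0.46410287 0.8630904 ]
```

Touch confirms: the real tips sit 36 mm behind the reported TCP. I'll repeat the push with that correction.

```bash
cat >> h.py <<'E'
D=.036
def t(x,z,phi=0.):   # TCP position that puts the real tip at keeper-frame (x,z), tool tilted by phi
    return w(x,z)+(K*R.from_euler('y',phi)).apply([0,0,-D])
F=lambda s:print(s,bot.current_position().round(4),bot.current_force().round(1),round(bot.current_time_s(),1))
E
python3 - <<'E'
from h import *
bot.line_to(t(.052,.24),.2); bot.line_to(t(-.09,.24),.2); bot.line_to(t(-.09,.168),.12); F("down")
for x,z in((-.05,.168),(-.015,.168),(.02,.16),(.06,.145)):
    r=bot.line_to(t(x,z),.08,f_stop=25); F((x,z,r))
    if r: break
else:
    bot.line_to(t(.052,.147),.1); bot.line_to(t(.052,.20),.15)
p,d=bot.snapshot("scene"); W=cloud("scene",d); img=p.astype(int)
red=(img[...,0]>130)&(img[...,1]<60)&(img[...,2]<60)&(np.hypot(W[...,0]-.55,W[...,1]-.09)<.25)&(d>0)
L=K.inv().apply(W[red]-C); print("grip local",red.sum(),L.mean(0),L.min(0),L.max(0))
cv2.imwrite("pics/s3.png",cv2.resize(p[150:390,200:520,::-1],None,fx=2,fy=2))
E
```

```text
down [0.4528 0.1278 0.1324] [-0.6 -0.4 -0.1] 14.8
(-0.05, 0.168, False) [0.4902 0.1149 0.1319] [-0.6  1.5 -0.9] 15.4
(-0.015, 0.168, False) [0.5232 0.1037 0.1318] [0.1 0.5 0.4] 16.0
(0.02, 0.16, False) [0.5564 0.0925 0.1238] [-0.8  0.5  0.7] 16.6
(0.06, 0.145, False) [0.5945 0.0797 0.1091] [ 0.2 -0.7 -0.5] 17.3
grip local 369 [0.08420421 0.00181343 0.16593715] [ 0.07436347 -0.0492151   0.15643772] [0.09280474 0.05021863 0.17073496]
```

The bail moved as planned: grip at local (84, 162) mm, angle about 50°. Now press it down along its arc.

```bash
python3 - <<'E'
from h import *
bot.line_to(t(.088,.20),.12)
for a in np.radians([45,36,27,18,10,5]):
    r=bot.line_to(t(.13*np.cos(a)+.003,.062+.13*np.sin(a)+.010),.08,f_stop=25); F((round(a,2),r))
    if r: break
else:
    r=bot.line_to(t(.131,.060),.04,f_stop=22); F(("press",r)); bot.wait(.3); F("hold")
    bot.line_to(t(.131,.2),.15)
p,d=bot.snapshot("scene"); W=cloud("scene",d); img=p.astype(int)
red=(img[...,0]>130)&(img[...,1]<60)&(img[...,2]<60)&(np.hypot(W[...,0]-.57,W[...,1]-.09)<.25)&(d>0)
L=K.inv().apply(W[red]-C); print("grip local",red.sum(),L.mean(0),L.min(0),L.max(0))
cv2.imwrite("pics/s4.png",cv2.resize(p[150:390,200:520,::-1],None,fx=2,fy=2))
z=W[...,2]; m=(d>0)&(abs(z-.115)<.008)&(np.hypot(W[...,0]-.55,W[...,1]-.09)<.2)
print(cv2.minAreaRect(W[m][:,:2].astype(np.float32)*1000))
E
```

```text
(np.float64(0.79), False) [0.6296 0.068  0.1284] [ 5.8 -1.6  8.2] 19.1
(np.float64(0.63), False) [0.6404 0.0641 0.1116] [ 1.1 -0.   0.4] 19.6
(np.float64(0.47), False) [0.6495 0.0609 0.0938] [ 0.5 -0.4 -0.7] 20.0
(np.float64(0.31), False) [0.6572 0.0583 0.0755] [-0.3 -0.   0.2] 20.4
(np.float64(0.17), False) [0.6613 0.057  0.0578] [-0.5  0.2 -0. ] 20.8
(np.float64(0.09), False) [0.6626 0.0565 0.0466] [0.5 0.6 0.4] 21.0
('press', True) [0.6637 0.0566 0.0363] [-3.1 -1.6 11.5] 21.5
hold [0.6638 0.0566 0.0363] [-3.7 -0.9 13.6] 21.8
grip local 334 [0.12694141 0.00269383 0.06914861] [ 0.11733202 -0.04887353  0.05783487] [0.13577777 0.05015799 0.0757772 ]
((533.4046020507812, 99.60684967041016), (254.50596618652344, 201.79942321777344), 71.23027038574219)
```

View pics/s4.png

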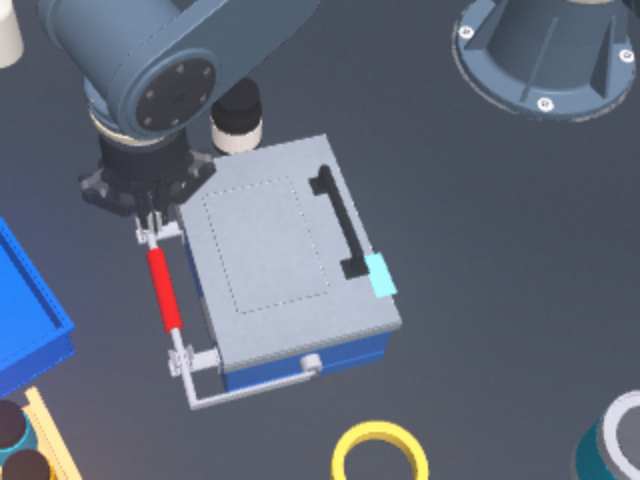

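The bail lies in the clips (grip at (165,290) in the crop). I'll make one confirming press for a hard stop.

```bash
python3 - <<'E'
from h import *
bot.line_to(t(.131,.09),.15)
r=bot.line_to(t(.131,.0765),.05,f_stop=3); F(("a",r))
for z in (.074,.072,.070,.068,.066,.064):
    r=bot.line_to(t(.131,z),.03,f_stop=32); F((z,r))
    if r or bot.current_force()[2]>30: break
bot.line_to(t(.131,.2),.2)
p,d=bot.snapshot("scene"); W=cloud("scene",d); img=p.astype(int)
red=(img[...,0]>130)&(img[...,1]<60)&(img[...,2]<60)&(np.hypot(W[...,0]-.57,W[...,1]-.09)<.25)&(d>0)
L=K.inv().apply(W[red]-C); print("grip local",red.sum(),L.mean(0))
E
```

```text
('a', False) [0.6614 0.057  0.0402] [ 0.9  0.8 -0.4] 24.1
(0.074, False) [0.6616 0.057  0.0379] [-0.4  0.  -0.6] 24.4
(0.072, False) [0.662  0.057  0.0365] [-0.1  0.9  4.6] 24.6
(0.07, False) [0.6622 0.057  0.0362] [-7.4 -0.  18.6] 24.9
(0.068, False) [0.6625 0.057  0.0357] [-13.3   0.4  31.9] 25.1
grip local 338 [0.12692054 0.00288597 0.06906423]
```

Rigid stop at grip-centre height of about 62 mm: the bail is home. Now take the pull and break the gasket slowly.

```bash
python3 - <<'E'
from h import *
bot.command_gripper(.6,60)
bot.line_to(t(-.0685,.21),.2); bot.line_to(t(-.0685,.128),.08,f_stop=8); F("at pull")
bot.command_gripper(0.,80); bot.wait(.2)
print("grip",bot.current_grip_width(),bot.current_gripper_force()); F("gripped")
def lid(phi):
    v=R.from_euler('y',phi).apply([-.0685-.096,0,.128-D-.108]); return w(.096+v[0],.108+v[2])
for phi in(.015,.03,.045,.06,.075):
    bot.line_to(lid(phi),.02,frame=quat(1,phi)); F(phi)
print("grip",bot.current_grip_width(),bot.current_gripper_force())
p,d=bot.snapshot("scene"); cv2.imwrite("pics/s5.png",cv2.resize(p[150:390,200:520,::-1],None,fx=2,fy=2))
E
```

```text
at pull [0.4729 0.121  0.0924] [-0.2 -0.5  0.4] 28.8
grip 0.1104385024873352 78.10184597969055
gripped [0.4715 0.1213 0.0924] [-8.3  2.8  9.4] 29.5
0.015 [0.4709 0.1215 0.0939] [-5.9  5.  -2.2] 29.8
0.03 [0.4707 0.1215 0.0962] [-6.   4.6 -3.8] 30.1
0.045 [0.4707 0.1215 0.0992] [-6.5  4.3  0.7] 30.3
0.06 [0.4706 0.1216 0.1016] [-7.1  4.9  0.5] 30.6
0.075 [0.4705 0.1216 0.1041] [-6.1  4.6 -0.4] 30.9
grip 0.11029571582510896 79.92372751235962
```

View pics/s5.png

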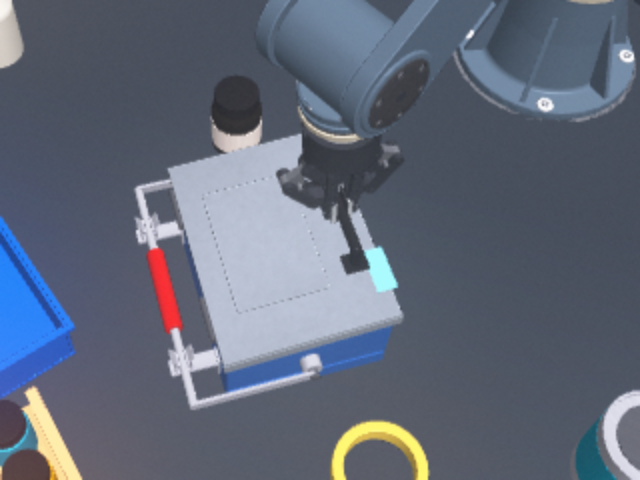

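The pull is held at (345,215) and the lid looks lifting (upward load dropped after 0.03 rad). Continue to 0.14 and measure the lid tilt by depth.

```bash
python3 - <<'E'
from h import *
def lid(phi):
    v=R.from_euler('y',phi).apply([-.0685-.096,0,.128-D-.108]); return w(.096+v[0],.108+v[2])
for phi in(.095,.115,.14):
    bot.line_to(lid(phi),.02,frame=quat(1,phi))
bot.wait(.8); F("end"); print(bot.current_grip_width(),bot.current_gripper_force())
p,d=bot.snapshot("scene"); W=cloud("scene",d); L=K.inv().apply((W-C).reshape(-1,3))
m=(d.ravel()>0)&(abs(L[:,0])<.085)&(L[:,1]>.06)&(L[:,1]<.115)&(L[:,2]>.1)&(L[:,2]<.16)
s,b=np.polyfit(L[m,0],L[m,2],1); print("lid angle",-np.arctan(s),"z at front",s*-.095+b,m.sum())
img=p.reshape(-1,3).astype(int)
red=(img[:,0]>130)&(img[:,1]<60)&(img[:,2]<60)&(abs(L[:,0])<.2)&(abs(L[:,1])<.1)
print("grip",L[red].mean(0))
E
```

```text
end [0.4706 0.1216 0.1148] [-5.2  5.3  0.3] 32.7
0.10482195530175202 79.92408871650696
lid angle 0.13585589267720505 z at front 0.1394735715345827 2113
grip [0.1270183  0.00279276 0.0693471 ]
```

```bash
python3 -c "
from plant import bot
print(bot.finish_job(),bot.current_time_s())"
```

```text
the job is handed in; nothing more can be done
the job is handed in; nothing more can be done
```

I handed the job in with the handle pressed home in its rear clips and the lid held still by its pull at about 0.136 rad (front edge about 25 mm up); I saw no shift of the box and have not seen the verdict.

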